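# Clamp the bar and hold the end stop back

### The arm

A 7-joint arm with a two-finger parallel gripper is mounted at the origin on the work surface. World frame = base frame: x ahead of the robot, y to its left, z up, the work surface at z = 0. Lengths are in m, angles in rad, forces in N, time in s.
With the tool pointing down it reaches from about 0.4 to 0.875 m from the base axis. Payload 19.3 kg.
Tool frame: the origin (TCP) lies at the very end of the fingers, on their centre line; the grasp point (between the pads) lies bot.pinch_z behind it (bot.pinch_z is the distance from the TCP to the grasp point, in m); z points along the fingers, y is the line along which they close (so a half turn about z gives the same grasp; the last joint's range is limited). The gripper opens to 85 mm and grips with 20 to 120 N. Pads are 22 mm wide; open, the fingers measure 114 mm over their backs; the gripper's body (76 mm by 85 mm) begins 54 mm behind the grasp point. The pads swing forward as they close: fully open they stand 13 mm farther back than shut.
Start: joints at [-1.337, 0.521, -0.036, 1.599, 0.021, 1.021, -0.113], TCP at [0.187, 0.596, 0.192] pointing down, gripper open.
Joint ranges: [-2.91, 2.91], [-0.3, 2.13], [-1.5, 1.42], [0.17, 2.43], [-1.26, 4.41], [0.16, 1.93], [-2.52, 2.52]. Speed limits (rad/s): [1.89, 1.89, 2.39, 2.39, 3.01, 3.01, 3.01].

### API

Orientations are given as [roll, pitch, yaw] about the fixed x, y, z axes, in that order (R = Rz(yaw) Ry(pitch) Rx(roll)).
In Python, from workcell import bot, grab_frame, ticket gives the robot as it stands.
- The arm moves only by the tool arm_command, never from a script. Its argument "commands" is a list of rows, each a list of 3 entries, a list of its own where there are three numbers: the shift along the world's x, y, z in mm, then the turn about the world's z in rad, then the gripper command: -1 is fully open, 1 is shut, values between are in proportion. In form: [[[tx, ty, tz], roll, fingers], ...]. A call has 1 to 20 rows; each row shifts and turns the commanded pose from where the row before left it; what a row does not reach is not made up. A row lasts 1/10 s, in which the tool goes at most 50 mm and 8.59 degrees, less where a joint would pass 70% of its speed; a pose out of reach is approached as far as the arm can. A call with a gripper value outside its range is refused whole. The fingers move at their own pace and stop on an object; "newtons" is the grip in N (left out, the last holds). Time passes only in rows, so rows that do not move let the fingers close. It gives the time, the measured TCP pose, the force, the opening and the grip force at its end, in the units of the state.
- bot.observe(): the state, without advancing time (a new reading comes with each control period).
- grab_frame(name): name is "scene" or "top"; returns a dict with "image" (480x640x3 uint8, red, green, blue), "vertical_fov" (degrees; the focal length in pixels is half the picture's height over the tangent of half this angle, whatever the lens; pixels are square), "cx", "cy" (the principal point, pixels), "R" (3x3) and "t" (3): a world point X has camera coordinates R X + t. Camera axes: x right, y down, z forward; pixel columns grow to the right and rows downward; lengths in m; the calibration is good to about 2 mm. A picture is of the moment at which its call begins. There is no depth.
- ticket.job_done(): hands the job in; it is judged then, once.
The state is a dict: "clock": time; "qpos": joint angles; "qd": joint speeds; "joint_efforts": joint torques, N m; "position": TCP position; "tool_rot": TCP orientation; "force": force on the tool from outside, world axes, zero at the start; "moment": the same for the moment, N m; "grip_width": finger opening in m; "finger_force": force on a finger pad.
Only numpy, scipy, OpenCV 4.12 (cv2) and the standard library are available. Lean on these libraries where they do the work, as an engineer would, in place of code of your own. Each camera call takes 0.05 s, during which the arm holds its last target. There are 200 camera calls.

### The job

In the bench fixture, press both hinged clamp straps down over the round bar until each one snaps into its catch and stays shut by itself. Then take the T-handle of the spring-loaded end stop, draw it straight back away from the bar until its pointer stands between the two teeth of the index clip, and keep it there: finish while still holding the handle, since the spring pulls the stop home if you let go. Leave the bottle, screwdriver and collar where they are.

Things in the scene. Friction and masses are not known exactly. Their poses are not given: they have to be found in the camera images.
- fixture: Steel base plate fixed to the bench, 15 mm thick, x = -55 to +81, y = -205 to +125 mm; a brass spring tube goes on to y = -265. Origin at its underside, z up. A round bar 32 mm thick, fast in it, lies along y at x = 0, axis 40 mm up, y = -52 to +126. Clamp straps cross it at y = 0 and +90, hinged at x = -45; catch posts at x = 61 to 79, 60 mm high. The end stop slides along y at x = 0.
- strap_mid (a joint): Angle (rad) of the clamp strap at fixture y = 0: 0 shut, larger is opened up (limit 1.1). Flat aluminium, 26 mm wide, 6 thick, 101 mm from hinge to tip; top 63 mm above the bench when shut. Starts half open (0.45 to 0.8), held by hinge friction. About 10 to 20 N at the press point snaps its tip past a spring catch (click near 0.06 rad); it then stays under 0.03. Unlatched, it springs up again.
- strap_end (a joint): The same for the like strap at the fixture's y = +90 mm.
- strap_mid_press (a point): Point on the top face of the strap at y = 0, on its centre line, 58 mm from the hinge axis (and 3 mm off it, upwards): a good place to press. It moves with the strap.
- strap_end_press (a point): The same on the strap at y = +90 mm.
- strap_mid_hinge (a point): Hinge axis of the strap at y = 0, at its middle: fixture x = -45 mm, 60 mm above the bench. The axis runs along the fixture's y; the strap points to the fixture's +x when shut.
- strap_end_hinge (a point): The same for the strap at y = +90 mm.
- stop_slide (a joint): How far (m) the end stop is drawn out from home, along the fixture's -y: 0 home (its plunger against the bar's end), end of travel 0.060. The spring pulls it home with about 4 N at home, rising by 1.5 N per 10 mm.
- end_stop: End stop with its T-handle, moving as one. Black grip bar 44 mm (fixture x) by 16 mm (fixture y) by 16 mm high, 70 to 86 mm above the bench, on a 12 mm steel stem; the slide's block below is 30 by 50 mm, top 44 mm above the bench. Origin at bench height under the grip's centre; axes as the fixture's.
- handle_grip (a point): Centre of the grip bar, 78 mm above the bench: pinch it from above across its 16 mm. At home at the fixture's (0, -105 mm).
- pointer_tip (a point): Tip of the thin steel pointer (3 mm wide) that sticks out from the top of the slide to the fixture's +x, 46 mm above the bench; it moves with the slide and has the same fixture y as the handle's centre.
- index_clip: Small dark steel fork, 12 by 24 mm, 34 mm high, fixed on the base plate beside the slide at fixture x = +46 mm; it stands 25 to 45 mm out from the pointer's home. Origin at its underside, 15 mm above the bench; axes as the fixture's. Two upright teeth, 4 mm thick, leave a 12 mm gap along y.
- clip_gap (a point): Middle of the gap between the teeth, at the pointer's height. The pointer is at the mark when its tip has the same fixture y as this point (the tip stops 3 mm short of the teeth, it does not enter them).
- oil_bottle: Bystander: white plastic bottle, 60 mm thick, 160 mm high; origin at its underside.
- screwdriver: Bystander: screwdriver lying on the bench; origin at its underside.
- collar: Bystander: steel shaft collar, 48 mm outside, 18 mm high, lying flat; origin at its underside.

How it is judged:
On the way, in this order (a step that is already met when the one before it is completed fails the run):
1. both straps are snapped shut, with nothing pressing on them (value of joint each of strap_mid, strap_end below 0.04 rad and contact force between each of the arm, the fingers and fixture below 0.5 N), for 0.2 s.
2. the stop is drawn out to the index clip and held by its handle (y of pointer_tip in the frame of clip_gap between -0.005 and 0.005 m and contact force between the fingers and end_stop above 1 N), for 0.2 s.
At the end, for the whole second after the job is handed in: Both straps latched shut (under 0.04 rad), the pointer within 5 mm of the middle of the clip's gap along the slide, the slide at rest, and the fingers still bearing on the T-handle (over 1 N) (all of step 2 and value of joint each of strap_mid, strap_end below 0.04 rad and velocity of joint stop_slide between -0.01 and 0.01 m/s); the arm keeps its last pose, push and grip.
It fails at once if a bystander is moved by more than 30 mm (distance of any of oil_bottle, screwdriver, collar from where it was at the start of the episode above 0.03 m).
It also fails if it takes over 46 s, if anything falls off the work surface, if the arm or the gripper's body presses on something with over 40 N, if the wrist force passes 120 N, or if a joint passes its speed limit or range.

## Working session

There is one attempt and no reset: what is moved stays moved. The work goes in short steps, Python scripts to look and compute and a tool call to move; the robot and the scene stay as the last step left them, time stands still between calls to the robot, and variables do not carry over. Pictures are saved under pics/ and viewed, at most 10 in all, crops included, and the job is handed in when it is done.

Besides the shell and the picture viewer there is one more tool, called after "Call:" as name(argument=value, ...), one argument or row to a line, values as JSON. arm_command: Moves the arm, as the interface text tells. Its arguments: {"type":"object","properties":{"commands":{"type":"array"},"newtons":{"type":"number"}},"required":["commands"]}

```bash
mkdir -p pics; cat > h.py <<'E'
import numpy as np,cv2
from workcell import bot,grab_frame,ticket
def grab(n,f):
    d=grab_frame(n); cv2.imwrite(f'pics/{f}.png',cv2.cvtColor(d['image'],cv2.COLOR_RGB2BGR))
    np.savez(f'pics/{f}.npz',**d); return d
def cam(f):
    d=np.load(f'pics/{f}.npz'); F=240/np.tan(np.radians(float(d['vertical_fov']))/2)
    return F,float(d['cx']),float(d['cy']),d['R'],d['t'],d['image']
def at_z(f,u,v,z):
    F,cx,cy,R,t,_=cam(f); r=R.T@np.array([(u-cx)/F,(v-cy)/F,1]); c=-R.T@t
    return c+r*(z-c[2])/r[2]
def proj(f,X):
    F,cx,cy,R,t,_=cam(f); p=R@np.asarray(X)+t; return [round(float(F*p[0]/p[2]+cx),1),round(float(F*p[1]/p[2]+cy),1)]
def crop(f,o,x0,y0,w,h,s):
    im=cv2.imread(f'pics/{f}.png')[y0:y0+h,x0:x0+w]; cv2.imwrite(f'pics/{o}.png',cv2.resize(im,None,fx=s,fy=s,interpolation=cv2.INTER_CUBIC))
E
python3 - <<'E'
from h import *
grab('top','t0');grab('scene','s0')
for f in('t0','s0'):
    c=cam(f);print(c[:3],-c[3].T@c[4],c[3][2])
s=bot.observe();print(bot.pinch_z,s)
E
```

```text
(np.float64(465.725015710981), 323.1642897904899, 238.6445661063012) [0.55998614 0.13495595 0.90709929] [ 0.05082429 -0.00351852 -0.99870141]
(np.float64(582.7587567371614), 318.95999632779035, 240.44686784348644) [ 1.5632297  -0.26737496  0.73967289] [-0.77681501  0.32007943 -0.54231689]
0.0187 {'clock': 0.1, 'qpos': array([-1.33721148,  0.5219274 , -0.03632405,  1.59995904,  0.02120261,
        1.02110003, -0.11279108]), 'qd': array([ 4.35574773e-04, -3.25986585e-03, -9.94794121e-05, -3.34131519e-03,
       -1.81369015e-03,  1.45329491e-03, -7.96799162e-04]), 'joint_efforts': array([ 4.27486535e-03, -9.28473186e+01,  1.98477164e+00, -3.70530260e+01,
        1.81384489e-02,  5.46044888e-03,  6.95128256e-05]), 'position': array([0.18689338, 0.59603972, 0.1910973 ]), 'tool_rot': array([-3.14058668e+00,  7.48299589e-05,  2.83780435e+00]), 'force': array([-0.13514383, -0.79822403,  0.65641048]), 'moment': array([ 0.01090888,  0.0350984 , -0.00713062]), 'finger_force': 0.0, 'grip_width': 0.08543147010643874}
```

View pics/t0.png

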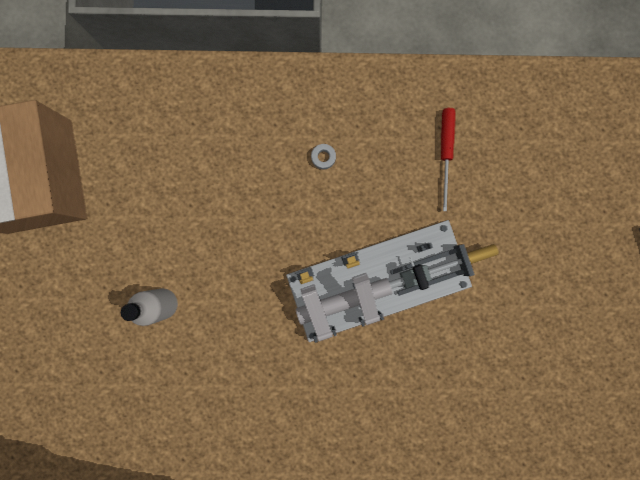

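View pics/s0.png

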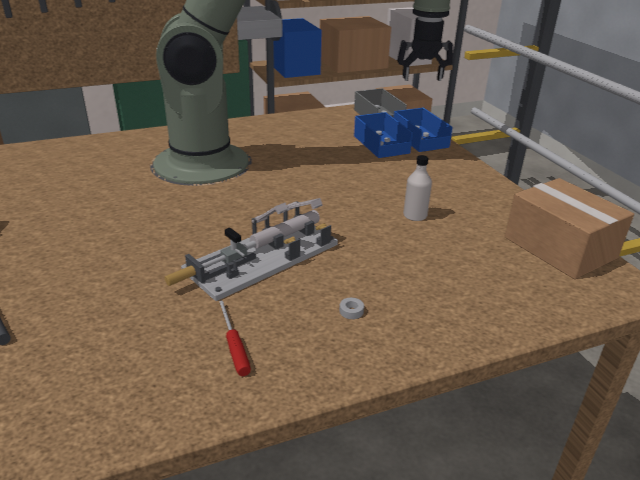

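The top view shows the fixture at px (290–470, 220–340), with the straps at about (317,315) and (367,300). The grip is near (421,277), the clip near (424,247) and the bottle at (150,305). The scene view agrees. I'll enlarge the fixture next.

```bash
python3 - <<'E'
from h import *
crop('t0','t0c',280,210,200,140,4)
E
```

```text
(no output)
```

View pics/t0c.png

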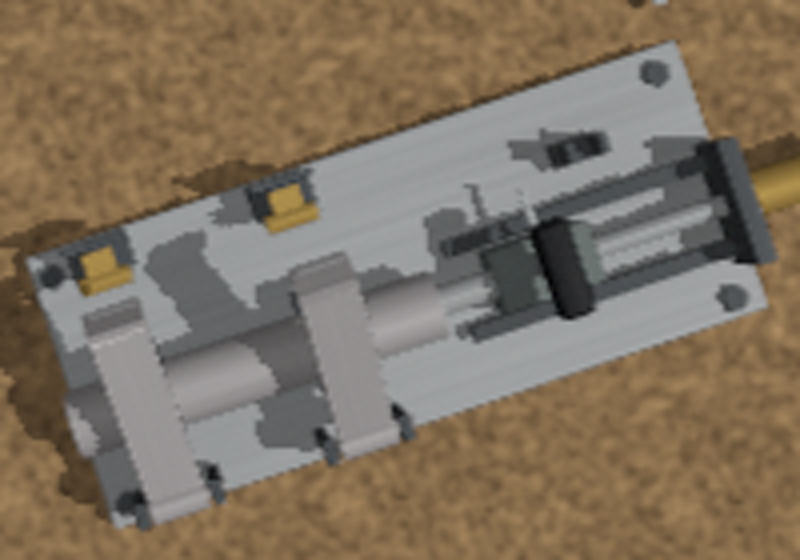

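The crop shows the plate corners at (28,258), (675,42), (767,305) and (115,527), with the clip centred at (577,148) and the grip top at (564,268). I'll fit the fixture pose from the corners.

```bash
cat >> h.py <<'E'
def fix():
    d=np.load('fix.npz'); return d['R'],d['o']
def W(x,y,z):
    R,o=fix(); p=R@np.array([x,y])+o; return np.array([p[0],p[1],z])
E
python3 - <<'E'
from h import *
px=np.array([(28,258),(675,42),(767,305),(115,527)])/4+[280,210]
fx=np.array([(81,125),(81,-205),(-55,-205),(-55,125)])/1e3
w=np.array([at_z('t0',*(p-0.375),.015)[:2] for p in px])
a,b=fx-fx.mean(0),w-w.mean(0)
th=np.arctan2((a[:,0]*b[:,1]-a[:,1]*b[:,0]).sum(),(a*b).sum())
R=np.array([[np.cos(th),-np.sin(th)],[np.sin(th),np.cos(th)]]);o=w.mean(0)-R@fx.mean(0)
print(th,o,(fx@R.T+o-w)*1e3)
np.savez('fix.npz',R=R,o=o)
q=lambda u,v,z:(R.T@(at_z('t0',u/4+280-.375,v/4+210-.375,z)[:2]-o)).round(4)
print('clip',q(577,148,.049),q(555,154,.049),q(600,142,.049),'grip',q(564,268,.086))
for y,tip in((0,[(300,268),(350,255)]),(.09,[(88,315),(138,302)])):
    u,v=np.mean(tip,0)/4+[280,210]
    # strap tip angle
    best=min((np.hypot(*(np.array(proj('t0',W(-.045+.101*np.cos(A)-.003*np.sin(A),y,.06+.101*np.sin(A)+.003*np.cos(A))))-[u,v])),A) for A in np.arange(0,1.1,.01)); print(best)
for n,P in dict(midpress=(.013,0,.063),endpress=(.013,.09,.063),grip=(0,-.105,.078)).items(): print(n,W(*P),np.hypot(*W(*P)[:2]))
print('along -y',R@[0,-1],'x',R@[1,0])
for n,u,v in(('bottle',165,303),('collar',323,156)): print(n,at_z('t0',u,v,0))
E
```

```text
0.3376544510000782 [0.50207275 0.0575158 ] [[ 0.59762096  1.69984951]
 [ 1.73460696 -0.52290712]
 [-1.1925418  -1.44133259]
 [-1.13968612  0.2643902 ]]
clip [ 0.0476 -0.135 ] [ 0.0482 -0.1244] [ 0.0468 -0.146 ] grip [ 0.0009 -0.1041]
(np.float64(1.9527224585178724), np.float64(0.58))
(np.float64(0.8533024082938223), np.float64(0.39))
midpress [0.51433869 0.06182238 0.063     ] 0.518040826042693
endpress [0.48452395 0.14674046 0.063     ] 0.506257072675584
grip [ 0.53685661 -0.0415553   0.078     ] 0.5384625001376653
along -y [ 0.3312749  -0.94353428] x [0.94353428 0.3312749 ]
bottle [0.4769586  0.43575219 0.        ]
collar [ 7.68980277e-01  1.34491495e-01 -1.11022302e-16]
```

The clip gap works out at 30 mm out from home (25–45 expected), and the grip fits its home position. I'll move above the end strap with the fingers shut and the yaw aligned.

Call:
arm_command(
  commands=[
    [[24,-36,0],0.05,1],
    [[24,-36,0],0.05,1],
    [[24,-36,0],0.05,1],
    [[24,-36,0],0.05,1],
    [[24,-36,0],0.05,1],
    [[24,-36,0],0.05,1],
    [[24,-36,0],0.05,1],
    [[24,-36,0],0.05,1],
    [[24,-36,0],0.05,1],
    [[24,-36,0],0.05,1],
    [[24,-36,0],0.05,1],
    [[24,-36,0],0.05,1],
    [[10,-17,-20],0.04,1],
    [[0,0,-20],0,1],
  ],
  newtons=40,
)

```text
clock: 1.5
position: [0.4865, 0.1442, 0.1512]
tool_rot: [-3.141, 0.001, -2.808]
force: [-0.5, 0.8, 0.0]
grip_width: -0.0002
finger_force: 0.0
```

Call:
arm_command(
  commands=[
    [[-2,2,-20],0,1],
    [[0,0,-20],0,1],
    [[0,0,-15],0,1],
    [[0,0,-10],0,1],
    [[0,0,-10],0,1],
    [[0,0,-5],0,1],
    [[0,0,-3],0,1],
    [[0,0,0],0,1],
  ],
)

```text
clock: 2.3
position: [0.483, 0.1494, 0.0686]
tool_rot: [-3.142, -0.0, -2.805]
force: [0.3, 0.4, 0.3]
grip_width: -0.0001
finger_force: 0.0
```

Call:
arm_command(
  commands=[
    [[0,0,-2],0,1],
    [[0,0,-2],0,1],
    [[0,0,-1],0,1],
    [[0,0,-1],0,1],
    [[0,0,0],0,1],
  ],
)

```text
clock: 2.8
position: [0.483, 0.1494, 0.0626]
tool_rot: [-3.142, 0.0, -2.805]
force: [0.1, -0.2, -0.3]
grip_width: 0.0004
finger_force: 0.1
```

```bash
python3 - <<'E'
from h import *
grab('scene','s1');crop('s1','s1c',160,160,200,150,4)
print(bot.observe()['force'])
E
```

```text
[-0.21666634 -0.35924944  0.03532152]
```

View pics/s1c.png

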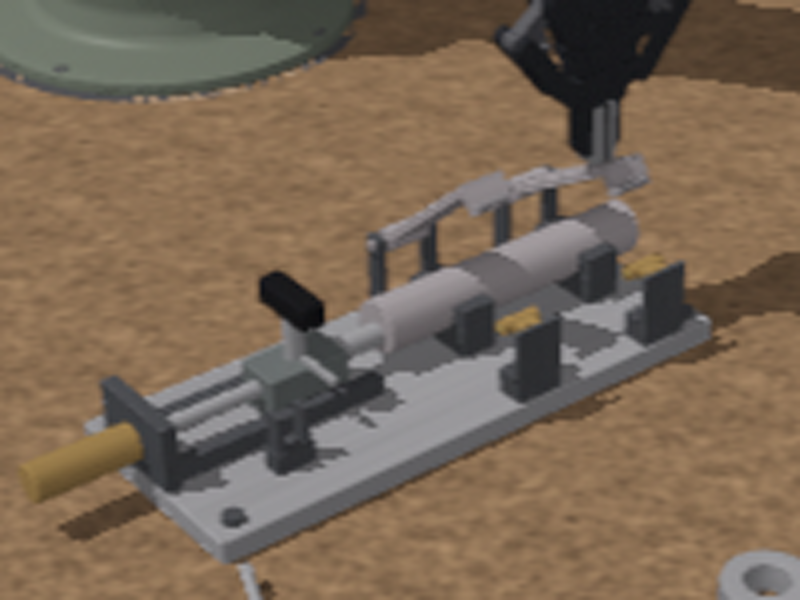

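```bash
python3 - <<'E'
from h import *
f=lambda X:((np.array(proj('s1',X))-[160,160])*4).round()
p=bot.observe()['position']
print('tcp',f(p))
R,o=fix();print('tcp in fix',R.T@(p[:2]-o))
for c in[(81,125),(81,-205)]:print(f(W(c[0]/1e3,c[1]/1e3,.015)))
for y in(0,.09):
  print('hinge',f(W(-.045,y,.06)),'bar',f(W(0,.126,.04)),'shut press',f(W(.013,y,.063)))
  for A in(.2,.4,.6,.8): print(A,'tip',f(W(-.045+.101*np.cos(A),y,.06+.101*np.sin(A))))
E
```

```text
tcp [593. 218.]
tcp in fix [0.01246584 0.09296973]
[711. 319.]
[220. 545.]
hinge [403. 234.] bar [622. 225.] shut press [465. 271.]
0.2 tip [511. 275.]
0.4 tip [504. 240.]
0.6 tip [492. 204.]
0.8 tip [477. 170.]
hinge [527. 185.] bar [622. 225.] shut press [590. 220.]
0.2 tip [637. 222.]
0.4 tip [631. 188.]
0.6 tip [620. 154.]
0.8 tip [606. 120.]
```

```bash
python3 - <<'E'
from h import *
grab('top','t1');p=bot.observe()['position'];print(proj('t1',p),proj('s1',p),proj('s0',[.187,.596,.192]))
a=cv2.imread('pics/s1.png')[160:230,270:340];b=cv2.imread('pics/t1.png')[240:350,270:390]
a=cv2.resize(a,(400,400),interpolation=2);b=cv2.resize(b,(400,367),interpolation=2)
c=np.zeros((400,800,3),np.uint8);c[:,:400]=a;c[:367,400:]=b;cv2.imwrite('pics/c1.png',c)
E
```

```text
[312.5, 305.0] [308.3, 214.5] [420.2, 98.3]
```

View pics/c1.png

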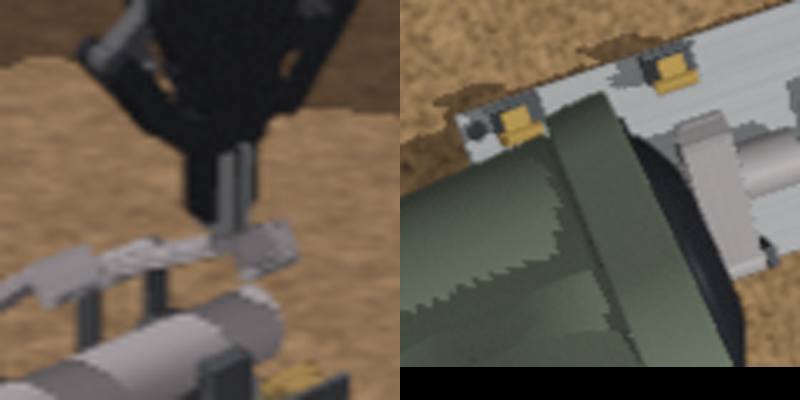

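The picture shows the end strap still about where it started. The visible fingertips are at its surface, roughly 30 mm higher than the reported TCP, and the force is zero. Before pressing I'll check that with numbers: has the strap moved, and where are the fingertips at the start?

```bash
python3 - <<'E'
from h import *
def up(f,x,y,w,h): return cv2.resize(cv2.imread(f'pics/{f}.png')[y:y+h,x:x+w],(390,390),interpolation=2)
c=np.hstack([up('s0',270,160,70,70),np.zeros((390,10,3),np.uint8),up('s0',385,30,80,80)])
u,v=proj('s0',[.187,.596,.192]);cv2.drawMarker(c,(int(400+(u-385)*390/80),int((v-30)*390/80)),(0,0,255),0,15)
cv2.imwrite('pics/c2.png',c)
E
```

```text
(no output)
```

View pics/c2.png

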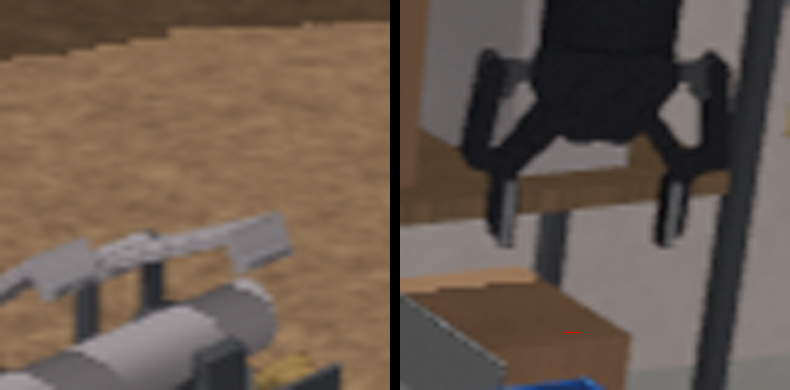

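Left: the strap had barely moved before. Right: the fingertips at the start also show well above the reported TCP. So the true tips sit about 30 mm or more higher than reported, and I'll carry on down guided by force.

Call:
arm_command(
  commands=[
    [[0,-3,-3],0,1],
    [[0,0,-3],0,1],
    [[0,0,-3],0,1],
    [[0,0,-3],0,1],
  ],
)

```text
clock: 3.3
position: [0.4831, 0.1464, 0.0503]
tool_rot: [3.142, 0.0, -2.806]
force: [-0.2, 0.7, 1.5]
grip_width: 0.0
finger_force: 0.8
```

```bash
python3 - <<'E'
from h import *
grab('scene','s2');grab('top','t2')
print(bot.observe()['force'],bot.observe()['moment'])
a=[cv2.resize(cv2.imread(f'pics/{f}.png')[160:230,270:340],(390,390),interpolation=2) for f in('s1','s2')]
cv2.imwrite('pics/c3.png',np.hstack(a))
E
```

```text
[ 0.73328957 -0.38286445  0.16171309] [-0.05857739 -0.03613462  0.05607407]
```

View pics/c3.png

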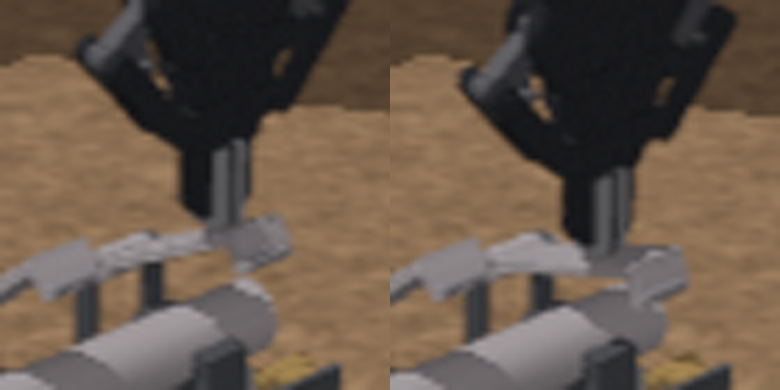

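The strap is moving down under the finger, so the offset is real: tip ≈ reported z + 29 mm, and the strap shuts at a reported z of about 0.034.

Call:
arm_command(
  commands=[
    [[0,0,-4],0,1],
    [[0,0,-3],0,1],
    [[0,0,-2],0,1],
    [[0,0,-2],0,1],
    [[0,0,-1],0,1],
    [[0,0,0],0,1],
  ],
)

```text
clock: 4.0
position: [0.4829, 0.1463, 0.0385]
tool_rot: [-3.142, -0.0, -2.805]
force: [0.4, 0.6, 0.5]
grip_width: 0.0001
finger_force: 0.2
```

Call:
arm_command(
  commands=[
    [[0,0,-1],0,1],
    [[0,0,-1],0,1],
    [[0,0,-1],0,1],
    [[0,0,0],0,1],
  ],
)

```text
clock: 4.4
position: [0.483, 0.1463, 0.0355]
tool_rot: [-3.142, -0.0, -2.805]
force: [0.8, -0.2, 2.4]
grip_width: -0.0002
finger_force: 0.7
```

Call:
arm_command(
  commands=[
    [[0,0,-1],0,1],
    [[0,0,-1],0,1],
    [[0,0,0],0,1],
  ],
)

```text
clock: 4.7
position: [0.4829, 0.1464, 0.0335]
tool_rot: [-3.142, -0.0, -2.805]
force: [-0.2, 0.5, 1.6]
grip_width: -0.0001
finger_force: 0.7
```

Call:
arm_command(
  commands=[
    [[0,0,-1],0,1],
    [[0,0,-1],0,1],
    [[0,0,0],0,1],
  ],
)

```text
clock: 5.0
position: [0.4829, 0.1463, 0.0315]
tool_rot: [-3.142, -0.0, -2.805]
force: [0.6, 0.5, 2.0]
grip_width: -0.0001
finger_force: 0.7
```

Call:
arm_command(
  commands=[
    [[0,0,-1],0,1],
    [[0,0,-1],0,1],
    [[0,0,0],0,1],
  ],
)

```text
clock: 5.3
position: [0.4831, 0.1464, 0.0297]
tool_rot: [3.142, 0.0, -2.806]
force: [0.4, 0.0, 7.9]
grip_width: 0.0001
finger_force: 4.0
```

Catch contact has begun.

Call:
arm_command(
  commands=[
    [[0,0,-1],0,1],
    [[0,0,-1],0,1],
    [[0,0,0],0,1],
  ],
)

```text
clock: 5.6
position: [0.4834, 0.1465, 0.0282]
tool_rot: [3.142, 0.001, -2.806]
force: [0.4, 0.5, 11.9]
grip_width: -0.0001
finger_force: 5.6
```

Call:
arm_command(
  commands=[
    [[0,0,-1],0,1],
    [[0,0,-1],0,1],
    [[0,0,0],0,1],
  ],
)

```text
clock: 5.9
position: [0.4835, 0.1466, 0.0257]
tool_rot: [3.142, 0.001, -2.805]
force: [3.6, 1.2, 4.3]
grip_width: 0.0002
finger_force: 2.1
```

Call:
arm_command(
  commands=[
    [[0,0,-1],0,1],
    [[0,0,-1],0,1],
    [[0,0,0],0,1],
  ],
)

```text
clock: 6.2
position: [0.4828, 0.1463, 0.0234]
tool_rot: [-3.142, -0.0, -2.805]
force: [1.3, 0.4, 2.1]
grip_width: -0.0001
finger_force: 0.8
```

Call:
arm_command(
  commands=[
    [[0,0,-1],0,1],
    [[0,0,-1],0,1],
    [[0,0,0],0,1],
  ],
)

```text
clock: 6.5
position: [0.4829, 0.1463, 0.0225]
tool_rot: [-3.142, 0.0, -2.806]
force: [-6.5, -1.8, 32.5]
grip_width: 0.0001
finger_force: 16.2
```

Hard stop, so the end strap is shut. The true tip is about 40 mm above the reported z. Next is the mid strap: lift, shift 90 mm along the fixture's −y, press to about z 0.031 reported, then finish slowly.

Call:
arm_command(
  commands=[
    [[0,0,20],0,1],
    [[0,0,40],0,1],
    [[0,0,25],0,1],
    [[10,-28,0],0,1],
    [[10,-28,0],0,1],
    [[10,-28,0],0,1],
    [[0,0,-25],0,1],
    [[0,0,-20],0,1],
    [[0,0,-15],0,1],
    [[0,0,-10],0,1],
    [[0,0,-5],0,1],
    [[0,0,0],0,1],
  ],
)

```text
clock: 7.7
position: [0.5126, 0.0623, 0.0313]
tool_rot: [3.142, -0.001, -2.805]
force: [-0.3, 0.4, 0.8]
grip_width: 0.0
finger_force: 0.4
```

```bash
python3 - <<'E'
from h import *
grab('scene','s3');crop('s3','s3c',170,170,180,130,4)
p=bot.observe();print(p['position'],p['force'])
E
```

```text
[0.51266901 0.06230777 0.03165296] [0.21704364 0.13314555 1.80138836]
```

View pics/s3c.png

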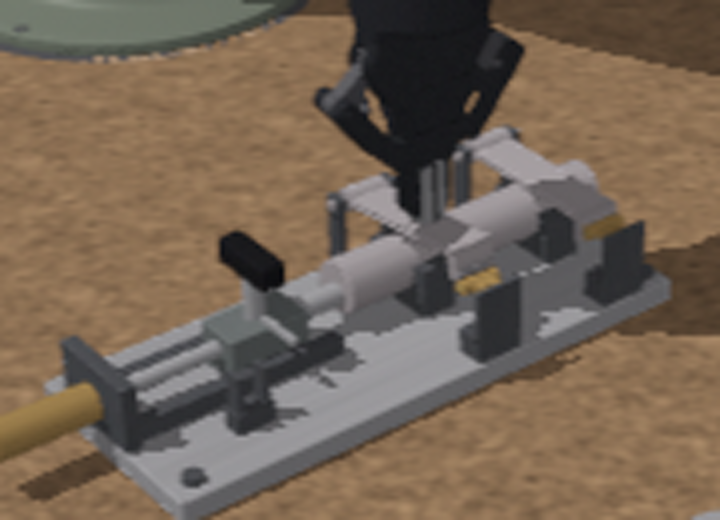

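The end strap is latched under its brass catch at (603,228). The mid strap is nearly down, with the finger on it at (433,220). I'll press on.

Call:
arm_command(
  commands=[
    [[0,0,-1],0,1],
    [[0,0,-1],0,1],
    [[0,0,-1],0,1],
    [[0,0,-1],0,1],
    [[0,0,-1],0,1],
    [[0,0,-1],0,1],
    [[0,0,0],0,1],
  ],
)

```text
clock: 8.45
position: [0.5135, 0.0626, 0.0261]
tool_rot: [-3.141, 0.001, -2.805]
force: [-1.0, 1.1, 4.4]
grip_width: 0.0003
finger_force: 2.3
```

Call:
arm_command(
  commands=[
    [[0,0,-1],0,1],
    [[0,0,-1],0,1],
    [[0,0,-1],0,1],
    [[0,0,-0.5],0,1],
    [[0,0,0],0,1],
  ],
)

```text
clock: 8.95
position: [0.5135, 0.0625, 0.0228]
tool_rot: [-3.141, 0.001, -2.806]
force: [-2.9, 0.7, 20.6]
grip_width: -0.0002
finger_force: 10.5
```

Call:
arm_command(
  commands=[
    [[0,0,-0.5],0,1],
    [[0,0,0],0,1],
    [[0,0,20],0,1],
    [[0,0,40],0,1],
    [[0,0,20],0,-1],
    [[8,-35,0],0,-1],
    [[8,-35,0],0,-1],
    [[7,-34,0],0,-1],
    [[0,0,0],0,-1],
    [[0,0,0],0,-1],
  ],
)

```text
clock: 9.95
position: [0.5356, -0.0422, 0.1013]
tool_rot: [3.141, -0.001, -2.807]
force: [-0.1, -0.0, 0.3]
grip_width: 0.0847
finger_force: 0.0
```

```bash
python3 - <<'E'
from h import *
grab('scene','s4');crop('s4','s4c',170,140,190,150,4)
p=bot.observe();print(p['position'],p['force'])
print((np.array(proj('s4',p['position']+[0,0,.027]))-[170,140])*4,(np.array(proj('s4',W(0,-.105,.086)))-[170,140])*4)
E
```

```text
[ 0.5356034  -0.04117951  0.10130799] [0.25971652 0.34848665 0.61808386]
[245.2 298.4] [249.6 369.2]
```

View pics/s4c.png

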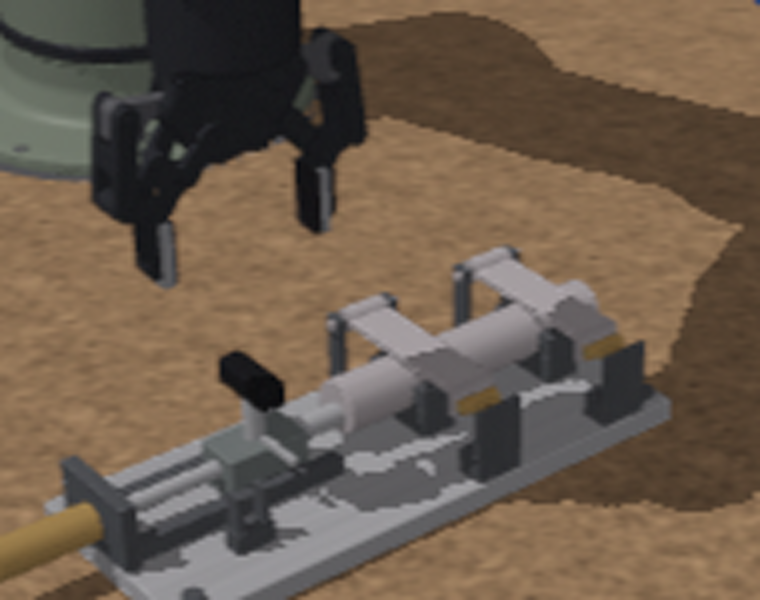

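Both straps are seated under their catches at (480,400) and (603,347). The open fingers straddle the grip, with the tip midpoint at (243,254), which agrees with the 40 mm offset. I'll descend to a reported z of 0.02 and grip.

Call:
arm_command(
  commands=[
    [[1,0,-25],0,-1],
    [[0,0,-25],0,-1],
    [[0,0,-16],0,-1],
    [[0,0,-10],0,-1],
    [[0,0,-5],0,-1],
    [[0,0,0],0,1],
    [[0,0,0],0,1],
    [[0,0,0],0,1],
    [[0,0,0],0,1],
    [[0,0,0],0,1],
    [[0,0,0],0,1],
    [[0,0,0],0,1],
  ],
  newtons=60,
)

```text
clock: 11.2
position: [0.5371, -0.0413, 0.0211]
tool_rot: [3.141, 0.0, -2.805]
force: [-2.7, 3.2, 9.3]
grip_width: 0.0148
finger_force: 58.5
```

Call:
arm_command(
  commands=[
    [[1.7,-4.7,0],0,1],
    [[1.7,-4.7,0],0,1],
    [[1.7,-4.7,0],0,1],
    [[1.7,-4.7,0],0,1],
    [[1.6,-4.7,0],0,1],
    [[1.6,-4.7,0],0,1],
    [[0,0,0],0,1],
    [[0,0,0],0,1],
  ],
)

```text
clock: 12.0
position: [0.5468, -0.0689, 0.0211]
tool_rot: [3.141, 0.0, -2.805]
force: [-5.2, 6.4, 12.2]
grip_width: 0.015
finger_force: 59.0
```

```bash
python3 - <<'E'
from h import *
grab('scene','s5')
p=bot.observe();print(p['position'],p['force'],p['grip_width'],p['finger_force'])
R,o=fix();print('tcp fix',R.T@(p['position'][:2]-o))
c=np.hstack([cv2.resize(cv2.imread(f'pics/{f}.png')[235:285,205:255],(400,400),interpolation=2) for f in('s4','s5')])
cv2.imwrite('pics/c5.png',c)
for y in(-.105,-.135):print((np.array(proj('s5',W(.037,y,.046)))-[205,235])*8)
E
```

```text
[ 0.54681687 -0.0688569   0.02111858] [-5.66292062  6.17082571 12.346763  ] 0.014706280165826013 59.03319597244263
tcp fix [ 0.0003535  -0.13405958]
[307.2 165.6]
[211.2 207.2]
```

View pics/c5.png

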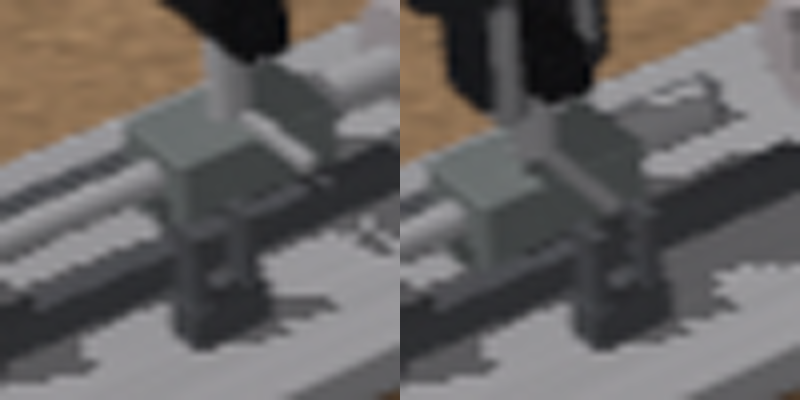

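The pointer tip has moved from (310,160) to (212,207), roughly 29 mm out. The tooth tops are at about (190,228) and (245,207). I'll check the clip gap's y from these.

```bash
python3 - <<'E'
from h import *
R,o=fix()
f=lambda u,v,z:(R.T@(at_z('s5',u/8+205-.45,v/8+235-.45,z)[:2]-o)).round(4)
print('tipHome',f(310,160,.046),'tip',f(212,207,.046),'teeth',f(192,228,.049),f(247,207,.049))
for y in(-.13,-.135,-.14):print(y,[((np.array(proj('s5',W(.046,y+d,.049)))-[205,235])*8).round() for d in(-.008,.008)])
# top-view teeth: darkness profile along fixture y at tooth-top height
im=cam('t0')[5].mean(2).astype(np.float32)
ys=np.arange(-.16,-.11,.002)
uv=np.array([[proj('t0',W(x,y,.049)) for x in(.043,.046,.049)] for y in ys],np.float32)
print(np.c_[ys*1e3,cv2.remap(im,uv[...,0],uv[...,1],1).round()].astype(int).tolist())
E
```

```text
tipHome [ 0.0333 -0.1026] tip [ 0.0352 -0.1346] teeth [ 0.0436 -0.1461] [ 0.0446 -0.1299]
-0.13 [array([220., 218.]), array([272., 195.])]
-0.135 [array([204., 224.]), array([256., 202.])]
-0.14 [array([187., 231.]), array([240., 209.])]
[[-160, 158, 157, 158], [-158, 157, 157, 158], [-156, 157, 157, 158], [-154, 157, 157, 158], [-152, 156, 156, 158], [-150, 131, 128, 128], [-148, 94, 89, 91], [-146, 66, 61, 62], [-144, 49, 37, 36], [-142, 46, 33, 32], [-139, 53, 42, 41], [-137, 66, 45, 45], [-135, 75, 54, 44], [-133, 86, 69, 67], [-131, 86, 75, 78], [-129, 61, 56, 58], [-127, 44, 37, 34], [-125, 52, 36, 35], [-123, 57, 38, 41], [-121, 69, 53, 43], [-119, 120, 86, 86], [-117, 117, 96, 97], [-115, 112, 96, 98], [-113, 147, 123, 100], [-111, 154, 151, 137]]
```

```bash
python3 - <<'E'
from h import *
ys=np.arange(-.16,-.115,.0015)
uv=np.array([[proj('s4',W(.052,y,z)) for z in(.030,.035,.040,.044,.047)] for y in ys],np.float32)
P=[cv2.remap(cam(f)[5].mean(2).astype(np.float32),uv[...,0],uv[...,1],1) for f in('s0','s4','s5')]
for i,y in enumerate(ys):print(round(y*1e3,1),*[p[i].astype(int) for p in P])
E
```

```text
-160.0 [112 118  61  46  46] [116 122  64  47  47] [116 122  64  47  47]
-158.5 [88 89 60 50 49] [91 93 63 51 51] [92 93 62 51 50]
-157.0 [65 72 58 54 53] [67 75 61 56 55] [68 76 61 56 55]
-155.5 [61 67 59 58 58] [63 70 61 60 60] [64 70 61 60 61]
-154.0 [62 64 60 60 59] [64 67 62 62 61] [64 67 63 62 62]
-152.5 [61 58 57 58 58] [63 61 59 61 61] [63 61 59 61 61]
-151.0 [58 53 53 52 52] [60 56 55 55 54] [60 56 55 55 55]
-149.5 [55 48 51 48 47] [57 51 54 50 49] [57 51 54 50 50]
-148.0 [52 47 55 45 44] [54 49 57 47 46] [53 50 58 47 48]
-146.5 [47 54 60 44 44] [49 56 62 46 47] [48 57 63 47 47]
-145.0 [42 61 60 44 44] [44 63 62 47 47] [45 64 63 47 47]
-143.5 [42 68 61 44 44] [44 70 63 47 47] [44 71 64 46 46]
-142.0 [42 64 61 51 50] [45 67 64 53 53] [44 67 63 52 53]
-140.5 [43 60 60 56 55] [45 63 63 59 58] [45 63 59 58 55]
-139.0 [43 61 61 60 59] [45 63 64 62 61] [45 63 58 62 57]
-137.5 [43 60 58 58 59] [46 63 61 61 60] [47 63 58 61 58]
-136.0 [47 56 55 56 56] [49 58 58 57 58] [50 58 58 58 58]
-134.5 [48 51 50 51 51] [50 53 52 53 53] [51 53 53 53 53]
-133.0 [46 68 57 47 47] [48 71 59 49 49] [48 57 57 50 49]
-131.5 [63 91 60 45 45] [65 94 62 47 47] [53 65 60 47 47]
-130.0 [ 96 124  63  44  45] [ 99 128  66  45  46] [67 80 64 46 47]
-128.5 [127 139  66  44  45] [131 144  68  45  46] [82 87 67 46 46]
-127.0 [146 146  62  44  44] [151 151  64  46  46] [92 91 64 47 46]
-125.5 [147 140  65  44  44] [152 145  67  46  46] [92 91 66 46 46]
-124.0 [148 139  66  44  44] [152 143  69  44  46] [92 92 66 45 46]
-122.5 [148 144  65  44  44] [152 149  68  45  46] [92 91 66 46 46]
-121.0 [148 147  63  44  44] [153 151  66  46  45] [92 91 66 46 46]
-119.5 [148 143  66  43  44] [153 147  68  46  46] [92 91 67 46 46]
-118.0 [148 143  63  43  44] [153 147  65  45  46] [93 92 63 46 46]
-116.5 [148 147  60  43  44] [153 151  63  45  45] [93 92 61 46 46]
```

Numeric profiles put the tooth edges 16 mm apart and the gap middle at fixture y ≈ −139.5 (top view −139.3, scene −140.8). The pointer is at about −134.3, so I'll draw it 5.5 mm further.

Call:
arm_command(
  commands=[
    [[0.9,-2.6,0],0,1],
    [[0.9,-2.6,0],0,1],
    [[0,0,0],0,1],
    [[0,0,0],0,1],
    [[0,0,0],0,1],
  ],
)

```text
clock: 12.55
position: [0.5486, -0.0738, 0.0211]
tool_rot: [3.14, 0.0, -2.805]
force: [-5.5, 7.4, 12.0]
grip_width: 0.0151
finger_force: 59.1
```

```bash
python3 - <<'E'
from h import *
grab('scene','s6');grab('top','t6')
p=bot.observe();R,o=fix();print(R.T@(p['position'][:2]-o),p['force'],p['grip_width'],p['finger_force'])
for f,y0 in(('s4',-.105),('s5',-.134),('s6',-.1395)):
    ys=y0+np.arange(-.008,.0081,.001)
    uv=np.array([[proj(f,W(x,y,.0465)) for x in(.022,.026,.030)] for y in ys],np.float32)
    print(f,*[f'{1e3*y:.0f}:{a.astype(int)}' for y,a in zip(ys,cv2.remap(cam(f)[5].mean(2).astype(np.float32),uv[...,0],uv[...,1],1))])
E
```

```text
[ 0.00034901 -0.13933219] [-4.39257706  7.32094892 11.20890263] 0.0151906679068766 59.0546715259552
s4 -113:[66 66 65] -112:[66 66 65] -111:[66 66 65] -110:[70 69 68] -109:[78 77 78] -108:[92 93 92] -107:[106 108 109] -106:[123 125 126] -105:[133 138 136] -104:[138 146 145] -103:[141 145 138] -102:[126 129 127] -101:[111 116 113] -100:[92 95 92] -99:[79 80 76] -98:[72 71 68] -97:[68 67 67]
s5 -142:[66 66 66] -141:[66 66 66] -140:[68 68 67] -139:[70 70 70] -138:[75 77 77] -137:[83 83 84] -136:[90 90 89] -135:[92 93 93] -134:[93 95 95] -133:[91 94 91] -132:[86 87 86] -131:[80 79 79] -130:[73 74 73] -129:[69 69 69] -128:[67 67 67] -127:[66 67 67] -126:[66 67 66]
s6 -148:[66 66 66] -147:[66 66 66] -146:[67 67 66] -145:[70 69 70] -144:[75 73 74] -143:[81 81 81] -142:[88 89 88] -140:[92 92 94] -140:[93 95 95] -138:[92 94 94] -138:[87 89 87] -136:[80 81 79] -136:[75 75 74] -134:[71 70 69] -134:[68 68 67] -132:[67 67 67] -132:[67 67 67]
```

The pointer is now at −139.5, against a clip gap at −139.3 to −140.8. It is centred within about 1.5 mm and held at 59 N, so I'll hand the job in.

```bash
python3 -c "
from h import *
print(np.abs(bot.observe()['qd']).max(),ticket.job_done())"
```

```text
the job is handed in; nothing more can be done
0.0016909958489979477 None
```

I handed the job in at about 12.6 s of the 46 s allowed: both straps are snapped shut, and the T-handle is held at 59 N with its pointer within about 1.5 mm of the clip gap's middle; hand-in returned no verdict.

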